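# Fetch the bottom carton and restack the others

### The job

Three cartons are stacked on one of the two sloping stands, and the tall one at the bottom is wanted in the grey tray. First lift off the flat top carton and set it aside flat on the open bench and let go of it; then lay the middle carton squarely on the bed of the empty stand, its end close to or against the stop, restack the flat carton squarely on top of it, and stand the tall carton upright on the floor of the grey tray (these last two in either order). Never let a carton fall over, and leave the small bottle, the pot and the timer where they are.

Things in the scene. Friction and masses are not known exactly. Their poses are not given: they have to be found in the camera images.
- flat_carton_centre (a point): Centre of the flat printed carton on top of the stack: 60 x 90 x 35 mm. x across its narrow side, y along it, z through its height, toward its top. 0.1 kg; rigid.
- mid_carton_centre (a point): Centre of the middle printed carton: 56 x 80 x 60 mm. x across its narrow side, y along it, z through its height, toward its top. 0.1 kg; rigid. It starts on the tall carton, under the flat one.
- big_carton_centre (a point): Centre of the tall printed carton at the bottom of the stack: 60 x 110 x 90 mm. x across its narrow side, y along it, z through its height, toward its top. 0.08 kg; rigid. In the stack all three have z square to the bed (tilted 22 degrees toward the robot) and their long side up the slope; the two upper ones are held on the slope by friction alone.
- stand_full_bed: Sloping bed of a fixed aluminium stand: plate 126 x 66 mm, rising 22 degrees away from the robot, with a stop plate 55 mm high, 3 mm thick at its low end. No side walls. Origin: on the bed surface, mid-width, at the stop's face, 16 mm above the bench. x up the slope from the stop, z square out of the bed, y level across. It holds the stack at first, left or right of the other, 0.3 m away.
- stand_empty_bed: Sloping bed of a fixed aluminium stand: plate 126 x 66 mm, rising 22 degrees away from the robot, with a stop plate 55 mm high, 3 mm thick at its low end. No side walls. Origin: on the bed surface, mid-width, at the stop's face, 16 mm above the bench. x up the slope from the stop, z square out of the bed, y level across. Empty at first.
- tray: Fixed open grey plastic tray, 150 x 190 mm, 22 mm high, walls and floor 4 mm thick. Origin: underside centre, on the bench; x along its 150 mm side, y along its 190 mm side. It stands to the right; the bench between it and the right-hand stand is open.
- bottle: Small round bottle with screw cap, 44 mm wide and 88 mm high, upright behind the stands, between them; origin at underside centre. A bystander.
- pot: Round pot with screw lid, 62 mm wide and 97 mm high, upright behind the stands, to the right of the right-hand one; origin at underside centre. A bystander.
- timer: Flat square timer, 62 x 62 x 18 mm, lying between the stands; origin at underside centre. A bystander.

How it is judged (in metres and radians):
On the way, in this order (a step that is already met when the one before it is completed fails the run):
1. the flat carton lies flat on the bench, let go (height (world z) of flat_carton_centre below 0.026 m and angle between flat_carton_centre's own z axis and vertical below 0.1 rad and contact force between flat_carton and the fingers below 0.2 N and linear speed of flat_carton below 0.02 m/s), for 0.2 s.
2. the middle carton lies squarely on the empty stand's bed at its stop, let go (x of mid_carton_centre in the frame of stand_empty_bed between 0.032 and 0.062 m and y of mid_carton_centre in the frame of stand_empty_bed between -0.015 and 0.015 m and z of mid_carton_centre in the frame of stand_empty_bed between 0.022 and 0.037 m and angle between the x axis of mid_carton_centre and the y axis of stand_empty_bed, either way round below 0.15 rad and angle between the z axis of mid_carton_centre and the z axis of stand_empty_bed, either way round below 0.12 rad and contact force between mid_carton and the fingers below 0.2 N and linear speed of mid_carton below 0.02 m/s), for 0.2 s.
At the end, for the whole second after the job is handed in: Middle carton on the once-empty bed, square within 0.15 rad, end within 22 mm of the stop, within 15 mm of the centre line; flat carton on it, centred within 15 mm across, 20 mm along, square within 0.2 rad; tall carton upright on the tray floor. All let go, at rest (all of step 2 and x of flat_carton_centre in the frame of mid_carton_centre between -0.015 and 0.015 m and y of flat_carton_centre in the frame of mid_carton_centre between -0.02 and 0.02 m and z of flat_carton_centre in the frame of mid_carton_centre between 0.04 and 0.056 m and angle between the x axis of flat_carton_centre and the x axis of mid_carton_centre, either way round below 0.2 rad and angle between the z axis of flat_carton_centre and the z axis of mid_carton_centre, either way round below 0.12 rad and contact force between each of flat_carton, big_carton and the fingers below 0.2 N and linear speed of each of flat_carton, big_carton below 0.02 m/s and x of big_carton_centre in the frame of tray between -0.045 and 0.045 m and y of big_carton_centre in the frame of tray between -0.065 and 0.065 m and z of big_carton_centre in the frame of tray between 0.04 and 0.056 m and angle between big_carton_centre's own z axis and vertical below 0.08 rad); the robot touches nothing.
It fails at once if a carton falls over (tilts more than about 50 degrees) (angle between any of flat_carton_centre, mid_carton_centre, big_carton_centre's own z axis and vertical above 0.87 rad).
It fails at once if the bottle, the pot or the timer is shifted more than 30 mm (distance of any of bottle, pot, timer from where it was at the start of the episode above 0.03 m).
It also fails if it takes over 72 s, if anything falls off the work surface, if the arm or the gripper's body presses on something with over 40 N, if the wrist force passes 120 N, or if a joint passes its speed limit or range.

### The arm

A 6-joint arm with a two-finger parallel gripper is mounted at the origin on a cart in front of the work surface, level with it; the furniture and walls round the work are solid. World frame = base frame: x ahead of the robot, y to its left, z up, the work surface at z = 0. Lengths are in m, angles in degrees, forces in N, time in s.
With the tool pointing down it reaches from about 0.425 to 0.925 m from the base axis. Payload 12.5 kg.
Tool frame: the origin (TCP) lies midway between the tips of the shut fingers; the grasp point (between the pads) lies manip.pinch_z behind it (manip.pinch_z is the distance from the TCP to the grasp point, in m); z points along the fingers, y is the direction in which the jaws open and shut (so a half turn about z gives the same grasp; the last joint's range is limited). The gripper opens to 85 mm and grips with 20 to 120 N. Pads are 22 mm wide; open, the fingers measure 114 mm over their backs; the gripper's body (76 mm by 85 mm) begins 54 mm behind the grasp point. The pads swing forward as they close: fully open they stand 13 mm farther back than shut.
Start: joints at [-6.05, 28.126, 89.318, -0, 62.55, -6.05], TCP at [0.625, 0, 0.231] pointing down, gripper open.
Joint ranges: [-177.58, 177.58], [-47.91, 125.51], [2.72, 160], [-65.01, 245.01], [3.68, 167.84], [-153.87, 153.87]. Speed limits (degrees/s): [127.2, 127.2, 159.86, 180, 180, 180].

### API

Orientations are given as [roll, pitch, yaw] about the fixed x, y, z axes, in that order (R = Rz(yaw) Ry(pitch) Rx(roll)).
In Python, from workcell import manip gives the robot as it stands.
- The arm moves only by the shell command python3 -m inch 'ROWS'. ROWS is JSON, a list of rows, each a list of 7 numbers: the shift along the world's x, y, z in mm, then the turn, a rotation vector about the world's x, y, z in degrees, then the closure in counts, from 0 (fully open) to 255 (shut). A call has exactly 10 rows; each row is the pose to reach, as a shift and turn from the pose commanded when the call began; what a row does not reach only later rows make up. A row lasts 1/12 s, in which the tool goes at most 41.7 mm and 7.16 degrees, less where a joint would pass 70% of its speed; a pose out of reach is approached as far as the arm can. A call with a gripper value outside its range is refused whole. The fingers move at their own pace and stop on an object; the grip force is fixed at half the most. Time passes only in rows, so rows that repeat a pose let the fingers close, or fill a call up. It gives the time, the measured TCP pose, the force and the opening at its end, in the units of the state.
- manip.sense(): the state, without advancing time (a new reading comes with each control period).
- manip.get_image(name): name is "scene" or "side" or "wrist"; returns a dict with "frame" (384x512x3 uint8, red, green, blue), "camera_matrix" (3x3 intrinsics, pixels), "view" (4x4, takes a point from world to camera coordinates). Camera axes: x right, y up, looking along -z (the intrinsics and any distortion apply to the point x, -y, -z); pixel columns grow to the right and rows downward; lengths in m; the calibration is good to about 2 mm. A picture is of the moment at which its call begins. There is no depth.
- manip.hand_in(): hands the job in, once; it reports no verdict.
The state is a dict: "time_s": time; "joint_positions": joint angles; "qd": joint speeds; "effort": joint torques, N m; "tcp_pos": TCP position; "tool_rot": TCP orientation; "wrist_force": force on the tool from outside, world axes, zero at the start; "torque": the same for the moment, N m; "width": finger opening in m.
Only numpy, scipy, OpenCV 4.12 (cv2) and the standard library are available. Lean on these libraries where they do the work, as an engineer would, in place of code of your own. Each camera call takes 0.05 s, during which the arm holds its last target. There are 200 camera calls.

## Working session

There is one attempt and no reset: what is moved stays moved. The work goes in short steps, Python scripts to look and compute and a shell command to move; the robot and the scene stay as the last step left them, time stands still between calls to the robot, and variables do not carry over. Pictures are saved under pics/ and viewed, about 8 in all and at most 12, crops included, and the job is handed in when it is done.

```bash
mkdir -p pics; ls
python3 - <<'E'
from workcell import manip
import cv2,json
print(manip.pinch_z, manip.sense())
for n in("scene","side"):
    d=manip.get_image(n); cv2.imwrite(f"pics/{n}0.png",cv2.resize(d["frame"][:,:,::-1],(800,600),interpolation=cv2.INTER_CUBIC)); print(n,d["camera_matrix"].tolist(),d["view"].tolist(),d.keys())
E
```

```text
pics
0.0187 {'time_s': 0.0, 'joint_positions': array([-6.05117527e+00,  2.81636729e+01,  8.93505220e+01,  2.10131594e-03,
        6.25489355e+01, -6.04929081e+00]), 'qd': array([ 0.00387995, -0.05902997,  0.1252916 ,  0.17420907, -0.04402415,
       -0.051737  ]), 'effort': array([-2.53899279e-04, -6.18447447e+01, -2.61596632e+01, -1.41405640e-04,
        4.01603000e-03, -9.44706159e-06]), 'tcp_pos': array([6.24773355e-01, 4.70187872e-05, 2.30730500e-01]), 'tool_rot': array([-1.79937418e+02, -8.50620509e-03,  8.99971412e+01]), 'wrist_force': array([ 0.99328902, -1.13120133, -0.65872254]), 'torque': array([ 0.03820781, -0.0602069 ,  0.02779098]), 'width': 0.08541406389686278}
scene [[398.6938447032246, 0.0, 256.1099533119232], [0.0, 398.6938447032246, 192.60034364602703], [0.0, 0.0, 1.0]] [[0.6400926071988118, -0.7681834442939437, 0.013253306082685969, -0.39357985391848105], [0.4933806806936322, 0.42421284105271584, 0.7593543108485465, -0.3433622592964664], [-0.5889456325737676, -0.4795181554421865, 0.6505423740799727, -0.8176065240111001], [0.0, 0.0, 0.0, 1.0]] dict_keys(['frame', 'camera_matrix', 'view'])
side [[353.45576333678144, 0.0, 257.11785190172026], [0.0, 353.45576333678144, 187.4433244251478], [0.0, 0.0, 1.0]] [[-0.9995535181788359, 0.02800335256559077, -0.01042000678496187, 0.5693713201389998], [-0.024828042065164774, -0.5844135543735691, 0.8110760542585768, -0.1275237762840621], [0.01662325550311488, 0.8109726319115452, 0.5848478927609635, -0.9264175242799324], [0.0, 0.0, 0.0, 1.0]] dict_keys(['frame', 'camera_matrix', 'view'])
```

View pics/scene0.png

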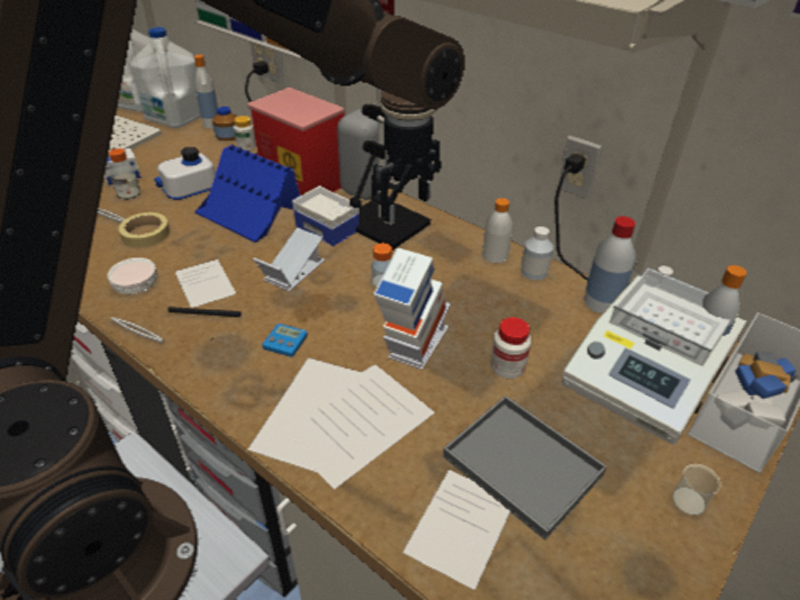

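View pics/side0.png

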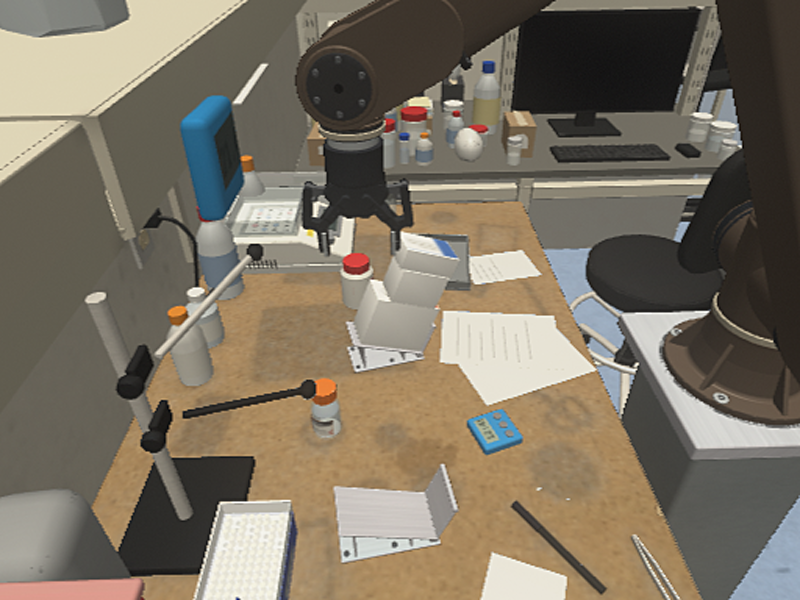

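```bash
cat > h.py <<'E'
import numpy as np, cv2
from scipy.optimize import least_squares
from scipy.spatial.transform import Rotation as Rot
CAM={'scene':(np.array([[398.694,0,256.11],[0,398.694,192.6],[0,0,1]]),np.array([[0.6400926071988118,-0.7681834442939437,0.013253306082685969,-0.39357985391848105],[0.4933806806936322,0.42421284105271584,0.7593543108485465,-0.3433622592964664],[-0.5889456325737676,-0.4795181554421865,0.6505423740799727,-0.8176065240111001]])),
'side':(np.array([[353.456,0,257.118],[0,353.456,187.443],[0,0,1]]),np.array([[-0.9995535181788359,0.02800335256559077,-0.01042000678496187,0.5693713201389998],[-0.024828042065164774,-0.5844135543735691,0.8110760542585768,-0.1275237762840621],[0.01662325550311488,0.8109726319115452,0.5848478927609635,-0.9264175242799324]]))}
def proj(c,P):
    K,V=CAM[c] if isinstance(c,str) else c
    p=(V[:3,:3]@np.atleast_2d(P).T).T+V[:3,3]; p=p*[1,-1,-1]
    q=(K@p.T).T; return q[:,:2]/q[:,2:]
def onz(c,uv,z):   # pixel -> world at height z
    K,V=CAM[c] if isinstance(c,str) else c
    d=V[:3,:3].T@(np.linalg.inv(K)@[*uv,1]*[1,-1,-1]); o=-V[:3,:3].T@V[:3,3]
    return o+d*(z-o[2])/d[2]
def crop(c,frame,x0,y0,x1,y1,s,fn):
    cv2.imwrite(fn,cv2.resize(frame[y0:y1,x0:x1,::-1],None,fx=s,fy=s,interpolation=cv2.INTER_CUBIC))
def bedR(yaw): # bed frame: x up slope, z normal
    return (Rot.from_euler('z',yaw,degrees=True)*Rot.from_euler('y',-22,degrees=True)).as_matrix()
E
python3 - <<'E'
from h import *
from workcell import manip
a=manip.get_image("scene")["frame"];b=manip.get_image("side")["frame"]
crop('s',a,155,140,295,240,5.7,'pics/sc1.png')
A=cv2.resize(b[145:245,215:305,::-1],None,fx=4.4,fy=4.4,interpolation=cv2.INTER_CUBIC)
B=cv2.resize(b[290:370,205:300,::-1],None,fx=4.2,fy=4.2,interpolation=cv2.INTER_CUBIC)
m=np.zeros((440,800,3),np.uint8);m[:A.shape[0],:A.shape[1]]=A;m[:B.shape[0],400:400+B.shape[1]]=B;cv2.imwrite('pics/si1.png',m)
f=800/512
for n,c,u,z in [('tray L','scene',(445,452),.022),('tray T','scene',(506,401),.022),('tray R','scene',(604,466),.022),('tray B','scene',(545,531),.022),('timer','scene',(285,338),.018),('bottle top','scene',(383,248),.088),('pot top','scene',(515,325),.097),('bottle','side',(323,387),.088),('pot','side',(356,261),.097),('timer','side',(495,430),.018),('rodend1?','side',(310,389),.15),('rodend1?','side',(310,389),.25),('base','side',(190,510),.01),('paper','scene',(340,420),0)]:
    print(n,c,onz(c,np.array(u)/f,z).round(3))
E
```

```text
tray L scene [ 0.419 -0.25   0.022]
tray T scene [ 0.563 -0.266  0.022]
tray R scene [ 0.551 -0.443  0.022]
tray B scene [ 0.404 -0.428  0.022]
timer scene [0.433 0.117 0.018]
bottle top scene [0.682 0.101 0.088]
pot top scene [ 0.651 -0.216  0.097]
bottle side [0.683 0.103 0.088]
pot side [ 0.648 -0.213  0.097]
timer side [0.437 0.13  0.018]
rodend1? side [0.688 0.167 0.15 ]
rodend1? side [0.667 0.265 0.25 ]
base side [0.85  0.239 0.01 ]
paper scene [ 0.373 -0.076  0.   ]
```

View pics/sc1.png

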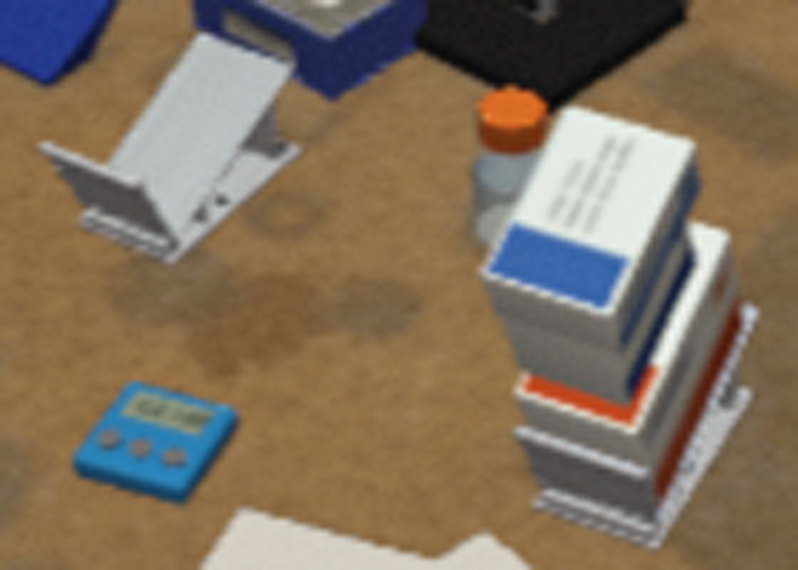

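View pics/si1.png

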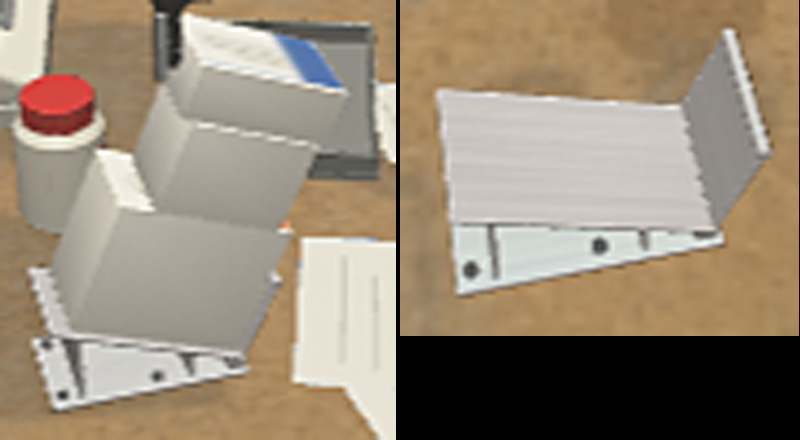

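```bash
cat > fit.py <<'E'
from h import *
S=lambda *p:('scene',np.array(p)/5.7+[155,140])
A=lambda *p:('side',np.array(p)/4.4+[215,145])
B=lambda u,v:('side',np.array([u-400,v])/4.2+[205,290])
h=.033
def fit(obs,model,x0):
    r=lambda x:np.concatenate([(proj(o[0],model(x,P))[0]-o[1]) for P,o in obs])
    s=least_squares(r,x0,loss='soft_l1');print(s.x.round(4),'\n',r(s.x).reshape(-1,2).round(1).tolist());return s.x
stand=lambda x,P:np.array([x[0],x[1],.016])+bedR(x[2])@np.array(P)
print('empty');e=fit([((.126,h,0),S(205,35)),((.126,-h,0),S(293,65)),((0,h,.055),S(42,147)),((0,-h,.055),S(143,187)),
((.126,h,0),B(453,223)),((.126,-h,0),B(438,92)),((0,-h,0),B(680,107)),((0,h,0),B(716,230)),((0,-h,.055),B(726,32)),((0,h,.055),B(766,152))],stand,[.5,.28,0])
print('full');f=fit([((0,h,.055),S(518,430)),((0,-h,.055),S(648,470)),((.126,-h,0),S(757,312)),((.126,h,0),A(75,338)),((.126,-h,0),A(33,270)),((0,h,0),A(243,357))],stand,[.5,-.02,0])
def box(dim,z0):
    d=np.array(dim)/2 # up-slope, across, height
    return lambda x,P:stand(f,np.array([x[0],x[1],z0+d[2]])+Rot.from_euler('z',x[2],degrees=True).as_matrix()@(d*P))
def show(n,x,z): print(n,'bed',x[:2].round(4),'world',stand(f,[x[0],x[1],z]).round(4),'yaw',f[2]+x[2])
x=fit([((1,1,1),A(125,212)),((1,-1,1),A(98,150)),((1,1,-1),A(70,328)),((-1,1,1),A(290,232)),((-1,1,-1),A(243,350)),((-1,-1,1),S(637,430)),((-1,1,1),S(518,382)),((1,-1,1),S(727,232))],box((.11,.06,.09),0),[.055,0,0]);show('tall',x,.045)
x=fit([((1,1,-1),A(155,210)),((-1,1,-1),A(272,228)),((-1,1,1),A(315,143)),((-1,-1,-1),S(635,397))],box((.08,.056,.06),.09),[.055,0,0]);show('mid',x,.12)
x=fit([((1,1,1),S(572,107)),((1,-1,1),S(695,145)),((-1,-1,1),S(610,310)),((-1,1,1),S(485,270)),((-1,-1,-1),S(625,347)),((-1,1,1),A(347,92)),((1,1,1),A(187,62)),((1,-1,1),A(183,15)),((-1,-1,1),A(308,40)),((-1,1,-1),A(318,143))],box((.09,.06,.035),.15),[.055,0,0]);show('flat',x,.1675)
E
python3 fit.py
```

```text
empty
[ 0.5391  0.2593 10.3455] 
 [[-1.3, -1.4], [-0.2, -0.8], [-0.1, -0.4], [-0.4, -0.7], [-0.3, -0.1], [-0.7, -0.6], [0.5, -0.8], [0.3, -0.4], [0.0, -0.4], [0.1, 0.5]]
full
[ 0.5394 -0.0753 15.9422] 
 [[-0.4, 0.5], [-0.1, 0.9], [-0.7, -1.7], [-4.4, -0.3], [-0.7, -0.5], [1.1, -0.4]]
[ 0.0598 -0.001  -0.7623] 
 [[-0.6, -1.4], [-0.5, -0.6], [0.3, 1.1], [1.1, -0.2], [-1.0, 0.3], [-0.1, 0.3], [-0.7, 1.6], [0.1, -0.7]]
tall bed [ 0.0598 -0.001 ] world [ 0.5768 -0.0656  0.0801] yaw 15.179956553790115
[0.0594 0.0034 0.2325] 
 [[-1.1, 0.6], [0.6, 0.4], [-0.0, -0.0], [0.5, 0.3]]
mid bed [0.0594 0.0034] world [ 0.5482 -0.0693  0.1495] yaw 16.17468287983013
[ 5.8600e-02 -1.0000e-04 -2.0666e+00] 
 [[-0.1, -1.6], [0.7, -1.5], [0.5, 0.4], [-0.5, -0.3], [-0.3, 0.9], [-0.1, -0.2], [3.0, -0.3], [-2.9, -1.5], [0.5, -0.1], [0.9, 0.3]]
flat bed [ 0.0586 -0.0001] world [ 0.5313 -0.0777  0.1933] yaw 13.87562426605339
```

```bash
sed -i 's/((.126,h,0),A(75,338)),//; s/((1,1,1),A(187,62)),((1,-1,1),A(183,15)),//' fit.py; python3 fit.py | grep -v '^ \[\['
cat >> h.py <<'E'
def toolR(yaw,tilt=22):  # tool x along bed x, y=-bed y, z=-normal
    return (Rot.from_euler('z',yaw,degrees=True)*Rot.from_euler('y',-tilt,degrees=True)).as_matrix()@np.diag([1,-1,-1.])
def plan(centre,yaw,tilt=22,back=0,up=0):  # centre: grasp point
    from workcell import manip
    s=manip.sense(); R=toolR(yaw,tilt); R0=Rot.from_euler('xyz',s['tool_rot'],degrees=True).as_matrix()
    T=np.array(centre)+R[:,2]*(manip.pinch_z-back)+[0,0,up]
    print('t',round(s['time_s'],1),'move mm',((T-s['tcp_pos'])*1000).round(1).tolist(),'turn',Rot.from_matrix(R@R0.T).as_rotvec(degrees=True).round(2).tolist(),'Fw',s['wrist_force'].round(1),'w',round(s['width'],4),'j',s['joint_positions'].round(0).tolist(),'z',(R[:,2]*100).round(1).tolist())
E
python3 -c "
from h import *
plan([.531,-.078,.193],14.8,back=.1)"
```

```text
empty
[ 0.5391  0.2593 10.3455] 
full
[ 0.5405 -0.0748 14.9544] 
[ 0.0587 -0.0009  0.256 ] 
tall bed [ 0.0587 -0.0009] world [ 0.5769 -0.066   0.0797] yaw 15.210461741727949
[0.0581 0.0031 1.2339] 
mid bed [0.0581 0.0031] world [ 0.5482 -0.0696  0.149 ] yaw 16.188350952438803
[ 5.760e-02 -6.000e-04 -7.996e-01] 
flat bed [ 0.0576 -0.0006] world [ 0.5316 -0.0779  0.1929] yaw 14.154820678597046
t 0.2 move mm [-123.3, -85.8, 37.4] turn [18.71, -14.45, -74.23] Fw [-0.3  0.5  0.4] w 0.0856 j [-6.0, 28.0, 89.0, 0.0, 63.0, -6.0] z [36.2, 9.6, -92.7]
```

```bash
python3 -m inch '[[0,0,20,1.7,-1.3,-6.7,0],[-5,-5,40,3.4,-2.6,-13.5,0],[-15,-10,55,5.1,-3.9,-20.2,0],[-30,-20,60,6.8,-5.3,-27,0],[-45,-30,60,8.5,-6.6,-33.7,0],[-60,-40,60,10.2,-7.9,-40.5,0],[-80,-55,58,11.9,-9.2,-47.2,0],[-100,-70,50,13.6,-10.5,-54,0],[-115,-80,45,15.3,-11.8,-60.7,0],[-123,-86,37,17,-13.1,-67.5,0]]'
python3 - <<'E'
from h import *
plan([.5316,-.0779,.1929],14.2,back=.1)
from workcell import manip
d=manip.get_image("wrist");np.savez('w1.npz',K=d['camera_matrix'],V=d['view'],f=d['frame'])
cv2.imwrite('pics/w1.png',cv2.resize(d['frame'][:,:,::-1],(800,600)))
for n,yaw,c,dim in [('flat',14.2,(.5316,-.0779,.1929),(.09,.06,.035))]:
    for P in [(1,1,1),(1,-1,1),(-1,-1,1),(-1,1,1)]:
        print(P,(proj((d['camera_matrix'],d['view']),np.array(c)+bedR(yaw)@(np.array(dim)/2*P))*800/512).round(0).tolist())
E
```

```text
time_s: 1.03
tcp_pos: [0.5005, -0.0869, 0.2685]
tool_rot: [178.7, -20.3, 21.6]
wrist_force: [0.9, 1.1, 0.7]
width: 0.0854
t 1.0 move mm [1.5, 1.5, -0.2] turn [1.65, -1.27, -6.92] Fw [0.9 1.1 0.7] w 0.0854 j [-24.0, 11.0, 113.0, 20.0, 42.0, 31.0] z [36.3, 9.2, -92.7]
(1, 1, 1) [[348.0, 208.0]]
(1, -1, 1) [[479.0, 225.0]]
(-1, -1, 1) [[449.0, 397.0]]
(-1, 1, 1) [[334.0, 383.0]]
```

View pics/w1.png

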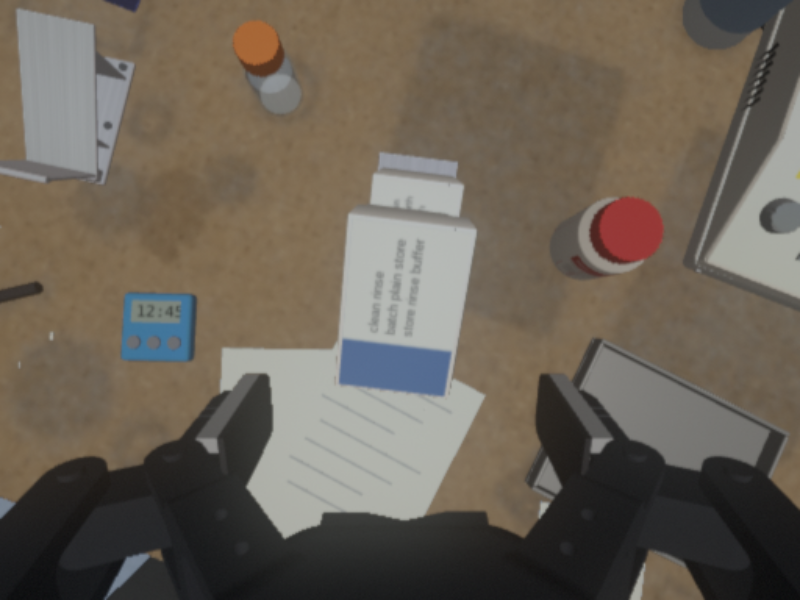

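```bash
python3 -m inch '[[1.5,1.5,0,1.2,-0.9,-4.5,0],[1.5,1.5,0,1.65,-1.27,-6.9,0],[10,4,-20,1.65,-1.27,-6.9,0],[19,6,-45,1.65,-1.27,-6.9,0],[27,8,-65,1.65,-1.27,-6.9,0],[33,9.5,-80,1.65,-1.27,-6.9,0],[36.3,10.3,-89.2,1.65,-1.27,-6.9,0],[36.3,10.3,-89.2,1.65,-1.27,-6.9,0],[36.3,10.3,-89.2,1.65,-1.27,-6.9,0],[36.3,10.3,-89.2,1.65,-1.27,-6.9,0]]'
python3 - <<'E'
from h import *
plan([.5316,-.0779,.1929],14.2,back=.004)
from workcell import manip
d=manip.get_image("side");crop('',d['frame'],195,100,320,220,4,'pics/s2.png')
E
```

```text
time_s: 1.92
tcp_pos: [0.5385, -0.0757, 0.18]
tool_rot: [179.9, -22.0, 14.7]
wrist_force: [-0.2, 0.4, -0.0]
width: 0.0854
t 1.9 move mm [-1.6, -0.8, -0.7] turn [0.08, -0.02, -0.46] Fw [-0.2  0.4 -0. ] w 0.0854 j [-21.0, 20.0, 117.0, 28.0, 28.0, 31.0] z [36.3, 9.2, -92.7]
```

View pics/s2.png

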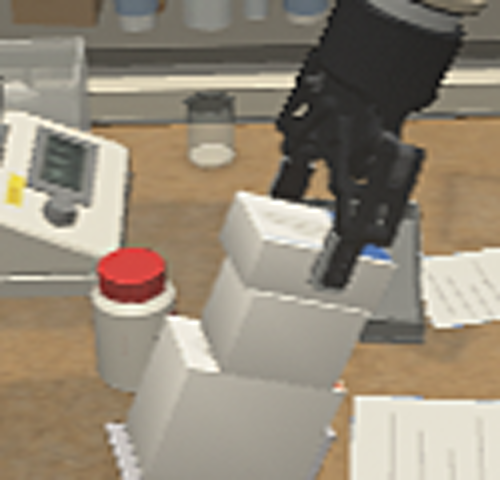

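Run:
```python
from h import *
q=lambda P:((proj('side',P)-[195,100])*4).round(0).tolist()
R=bedR(14.2);c=np.array([.5316,-.0779,.1929])
for P in [(1,1,1),(-1,1,1),(-1,1,-1),(1,1,-1),(1,-1,1),(-1,-1,1)]: print(P,q(c+R@(np.array([.09,.06,.035])/2*P)))
t=np.array([.5385,-.0757,.18])
for dx in(-.011,.011): print('tip',q(t+R@[dx,.05,.013]))
# refine with this picture + wrist + scene
d=np.load('w1.npz');W=(d['K'],d['V']);f=512/800
w=lambda *p:(W,np.array(p)*f)
s2=lambda *p:('side',np.array(p)/4+[195,100]); S=lambda *p:('scene',np.array(p)/5.7+[155,140])
obs=[((1,1,1),w(352,207)),((1,-1,1),w(475,226)),((-1,-1,1),w(446,396)),((-1,1,1),w(337,385)),
((-1,1,1),s2(395,265)),((1,-1,1),s2(238,193)),((-1,1,-1),s2(368,308)),((1,1,1),s2(265,235)),
((1,1,1),S(572,107)),((1,-1,1),S(695,145)),((-1,-1,1),S(610,310)),((-1,1,1),S(485,270))]
r=lambda x:np.concatenate([proj(o[0],x[:3]+bedR(x[3])@(np.array([.09,.06,.035])/2*P))[0]-o[1] for P,o in obs])
s=least_squares(r,[*c,14],loss='soft_l1');print(s.x.round(4),r(s.x).reshape(-1,2).round(1).tolist())
s=least_squares(lambda x:r(x)[8:],[*c,14],loss='soft_l1');print('fixed cams',s.x.round(4),r(s.x).reshape(-1,2).round(1).tolist())
```

```text
(1, 1, 1) [[262.0, 237.0]]
(-1, 1, 1) [[395.0, 264.0]]
(-1, 1, -1) [[372.0, 312.0]]
(1, 1, -1) [[241.0, 287.0]]
(1, -1, 1) [[235.0, 188.0]]
(-1, -1, 1) [[361.0, 216.0]]
tip [[342.0, 298.0]]
tip [[309.0, 292.0]]
[ 0.5316 -0.078   0.1913 14.0748] [[-2.2, 1.4], [2.4, -0.1], [1.5, 0.4], [-1.9, -1.6], [-0.1, 0.3], [-0.8, -0.7], [1.0, 1.5], [-0.8, 1.0], [-0.1, -0.9], [0.7, -1.0], [0.6, 0.9], [-0.4, 0.5]]
fixed cams [ 0.5305 -0.0786  0.1921 13.5985] [[-1.5, 2.5], [3.3, 1.8], [1.4, 2.3], [-2.2, -0.4], [0.3, -0.1], [-0.4, -1.2], [1.3, 1.1], [-0.5, 0.5], [-0.0, -0.9], [0.7, -0.9], [0.4, 1.0], [-0.6, 0.5]]
```

```bash
python3 -m inch '[[-1,-0.5,0,0,0,0,60],[-1,-0.5,0,0,0,0,120],[-1,-0.5,0,0,0,0,180],[-1,-0.5,0,0,0,0,255],[-1,-0.5,0,0,0,0,255],[-1,-0.5,0,0,0,0,255],[-1,-0.5,0,0,0,0,255],[-2,-1,3,0,0,0,255],[-4,-1.5,8,0,0,0,255],[-7,-2,16,0,0,0,255]]'
python3 - <<'E'
from h import *
plan([.36,-.09,.0],14,tilt=0)
from workcell import manip
print(manip.sense()['tcp_pos'],manip.sense()['tool_rot'])
E
```

```text
time_s: 2.8
tcp_pos: [0.5309, -0.0777, 0.1952]
tool_rot: [180.0, -21.9, 14.6]
wrist_force: [0.3, 0.3, -1.6]
width: 0.0592
t 2.8 move mm [-170.9, -12.3, -213.9] turn [-5.39, 21.19, -0.61] Fw [ 0.3  0.3 -1.6] w 0.0592 j [-21.0, 18.0, 117.0, 26.0, 30.0, 33.0] z [0.0, 0.0, -100.0]
[ 0.53092682 -0.07772244  0.19524042] [179.98981049 -21.86116357  14.62149074]
```

```bash
python3 -m inch '[[-6,-2,15,0,0,0,255],[-10,0,30,0,0,0,255],[-8,25,38,0,0,0,255],[-4,55,40,-1,4,-0.1,255],[0,85,35,-2.2,8.6,-0.2,255],[6,115,20,-3.5,14,-0.4,255],[12,138,-5,-4.6,18,-0.5,255],[18,148,-40,-5.4,21.2,-0.6,255],[19,148,-75,-5.4,21.2,-0.6,255],[19,148,-105,-5.4,21.2,-0.6,255]]' && python3 -m inch '[[0,0,-25,0,0,0,255],[0,0,-45,0,0,0,255],[0,0,-60,0,0,0,255],[0,0,-68,0,0,0,255],[0,0,-73,0,0,0,255],[0,0,-75,0,0,0,255],[0,0,-77,0,0,0,255],[0,0,-78,0,0,0,255],[0,0,-78,0,0,0,255],[0,0,-78,0,0,0,255]]'
python3 - <<'E'
from h import *
plan([.55,.07,.0055+.0187],14,tilt=0)
from workcell import manip
d=manip.get_image("side");crop('',d['frame'],195,190,355,300,5,'pics/s3.png')
d=manip.get_image("scene");cv2.imwrite('pics/scene3.png',d['frame'][:,:,::-1])
for z in(.1,.15,.2,.25,.3): P=onz('side',np.array([310,389])*.64,z);print(P.round(3),proj('scene',P).round(0))
E
```

```text
time_s: 3.63
tcp_pos: [0.5506, 0.0712, 0.0886]
tool_rot: [179.9, -0.0, 14.1]
wrist_force: [0.2, -0.1, -1.2]
width: 0.0589
time_s: 4.47
tcp_pos: [0.5506, 0.0703, 0.0127]
tool_rot: [180.0, -0.1, 14.0]
wrist_force: [0.3, 0.3, -1.1]
width: 0.0591
t 4.5 move mm [-0.6, -0.3, -7.2] turn [0.02, 0.09, -0.03] Fw [ 0.3  0.3 -1.1] w 0.0591 j [0.0, 40.0, 109.0, -0.0, 30.0, 76.0] z [0.0, 0.0, -100.0]
[0.698 0.118 0.1  ] [[244. 151.]]
[0.688 0.167 0.15 ] [[230. 133.]]
[0.677 0.216 0.2  ] [[215. 114.]]
[0.667 0.265 0.25 ] [[199.  95.]]
[0.656 0.315 0.3  ] [[183.  75.]]
```

View pics/s3.png

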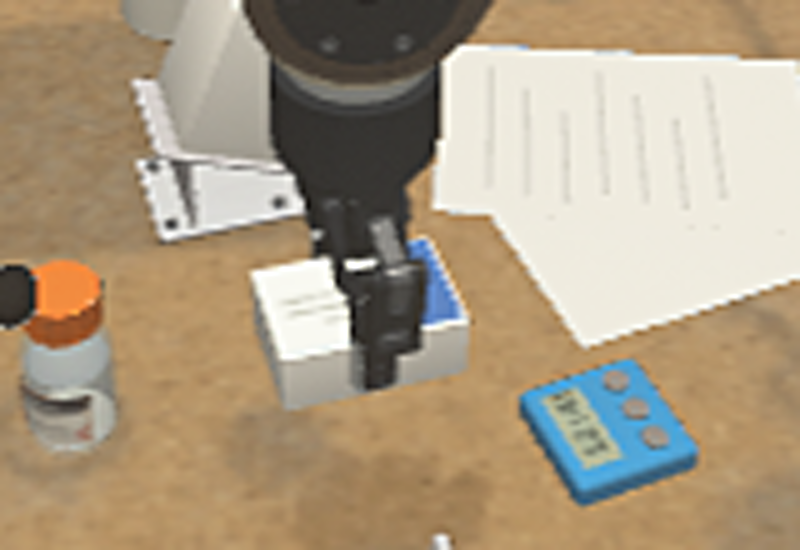

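View pics/scene3.png

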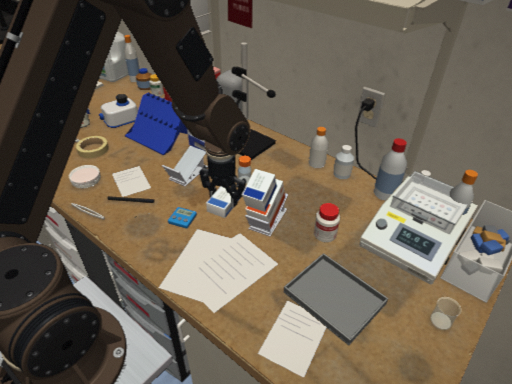

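```bash
python3 -m inch '[[0,0,-3,0,0,0,255],[0,0,-5,0,0,0,255],[0,0,-6,0,0,0,255],[0,0,-7,0,0,0,255],[0,0,-7.5,0,0,0,255],[0,0,-7.5,0,0,0,255],[0,0,-7.5,0,0,0,255],[0,0,-7.5,0,0,0,255],[0,0,-7.5,0,0,0,255],[0,0,-7.5,0,0,0,255]]' && python3 -m inch '[[0,0,0,0,0,0,200],[0,0,0,0,0,0,150],[0,0,0,0,0,0,100],[0,0,0,0,0,0,50],[0,0,0,0,0,0,0],[0,0,0,0,0,0,0],[0,0,0,0,0,0,0],[0,0,0,0,0,0,0],[0,0,3,0,0,0,0],[0,0,15,0,0,0,0]]'
```

```text
time_s: 5.4
tcp_pos: [0.5503, 0.0703, 0.0046]
tool_rot: [180.0, -0.0, 14.0]
wrist_force: [1.0, -0.0, -1.1]
width: 0.059
time_s: 6.23
tcp_pos: [0.5496, 0.0703, 0.0189]
tool_rot: [-180.0, 0.1, 14.0]
wrist_force: [-0.2, 0.7, 0.2]
width: 0.0853
```

```bash
python3 -c "
from h import *
plan([.5482,-.0694,.149],15,back=.11)"
```

```text
t 6.2 move mm [-34.4, -148.5, 214.8] turn [5.53, -21.4, 0.97] Fw [-0.2  0.7  0.2] w 0.0853 j [0.0, 40.0, 109.0, -0.0, 31.0, 76.0] z [36.2, 9.7, -92.7]
```

```bash
python3 -m inch '[[0,0,30,0,0,0,0],[0,0,70,0,0,0,0],[0,0,110,0,0,0,0],[-5,0,150,0,0,0,0],[-10,-15,185,1,-4,0.2,0],[-20,-45,210,2.2,-8.6,0.4,0],[-28,-80,218,3.4,-13,0.6,0],[-32,-115,218,4.5,-17.2,0.8,0],[-34,-140,216,5.5,-21.4,1,0],[-34.4,-148.5,214.8,5.5,-21.4,1,0]]'
python3 - <<'E'
from h import *
from workcell import manip
plan([.5482,-.0694,.149],15,back=.11)
d=manip.get_image("wrist");np.savez('w2.npz',K=d['camera_matrix'],V=d['view'],f=d['frame'])
crop('',d['frame'],200,90,340,260,4,'/tmp/a.png');a=cv2.imread('/tmp/a.png')[:600]
e=manip.get_image("scene")['frame'];crop('',e,225,150,300,245,4,'/tmp/b.png');b=cv2.imread('/tmp/b.png')
m=np.zeros((600,800,3),np.uint8);m[:600,:500]=cv2.resize(a,(500,607))[:600];m[:b.shape[0],500:800]=b;cv2.imwrite('pics/w2.png',m)
print(a.shape)
W=(d['camera_matrix'],d['view']);c=np.array([.5482,-.0694,.149])
for P in [(1,1,1),(1,-1,1),(-1,-1,1),(-1,1,1)]:
    Q=c+bedR(15)@(np.array([.08,.056,.06])/2*P); print(P,((proj(W,Q)-[200,90])*500/140).round(0),((proj('scene',Q)-[225,150])*4+[500,0]).round(0))
E
```

```text
time_s: 7.07
tcp_pos: [0.5143, -0.0805, 0.2356]
tool_rot: [179.8, -22.4, 15.0]
wrist_force: [0.3, 0.8, 0.5]
width: 0.0852
t 7.1 move mm [0.9, 2.2, -2.0] turn [0.07, 0.45, 0.07] Fw [0.3 0.8 0.5] w 0.0852 j [-23.0, 14.0, 116.0, 24.0, 35.0, 34.0] z [36.2, 9.7, -92.7]
(600, 560, 3)
(1, 1, 1) [[ 50. 214.]] [[622.  66.]]
(1, -1, 1) [[328. 214.]] [[704.  89.]]
(-1, -1, 1) [[316. 571.]] [[654. 196.]]
(-1, 1, 1) [[ 65. 571.]] [[571. 170.]]
```

View pics/w2.png

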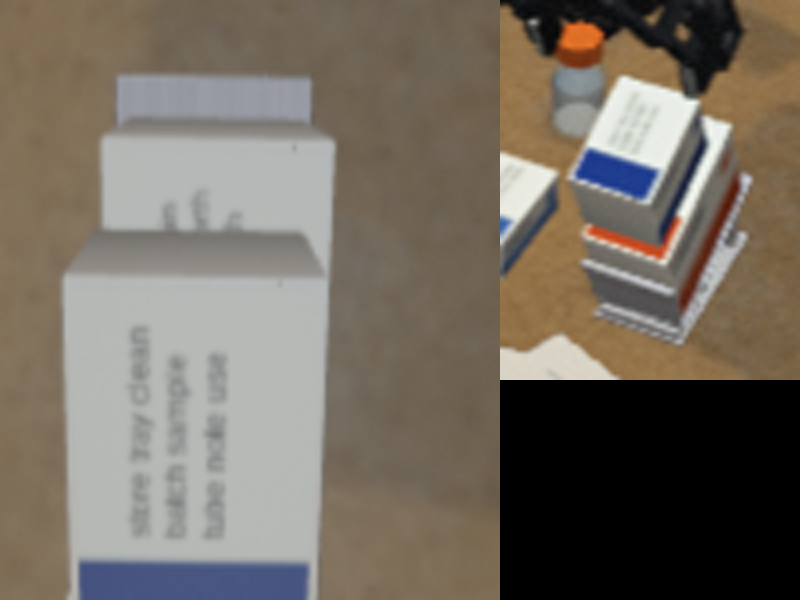

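Run:
```python
from h import *
d=np.load('w2.npz');W=(d['K'],d['V'])
w=lambda u,v:(W,np.array([u/3.571+200,v/4.047+90]))
S=lambda u,v:('scene',np.array([u-500,v])/4+[225,150]);A=lambda *p:('side',np.array(p)/4.4+[215,145])
obs=[((1,1,1),w(63,272)),((1,-1,1),w(325,274)),
((1,1,1),S(623,76)),((1,-1,1),S(702,100)),((-1,-1,1),S(650,205)),((-1,1,1),S(570,180)),((-1,-1,-1),S(662,246)),
((1,1,-1),A(155,210)),((-1,1,-1),A(272,228)),((-1,1,1),A(315,143))]
r=lambda x:np.concatenate([proj(o[0],x[:3]+bedR(x[3])@(np.array([.08,.056,.06])/2*P))[0]-o[1] for P,o in obs])
c=[.5482,-.0694,.149,15]
for sl in (slice(0,None),slice(4,None),slice(4,14),slice(0,14)):
    s=least_squares(lambda x:r(x)[sl],c,loss='soft_l1');print(s.x.round(4),r(s.x).reshape(-1,2).round(1).tolist())
```

```text
[ 0.544  -0.072   0.1462 14.4873] [[-0.8, -0.3], [2.8, -0.0], [-0.4, -0.6], [0.3, -0.6], [0.6, 0.1], [-0.2, -0.4], [0.7, 0.9], [0.2, 0.7], [2.0, 1.0], [1.4, 0.8]]
[ 0.5441 -0.0728  0.1469 13.4533] [[0.8, -1.1], [4.7, 0.6], [0.2, -0.8], [0.7, -0.5], [0.4, 0.0], [-0.2, -0.7], [0.8, 0.9], [-0.2, 0.1], [1.8, 0.7], [1.3, 0.6]]
[ 0.5614 -0.0579  0.1269 13.7326] [[-8.0, -20.8], [-11.5, -19.7], [-0.1, 0.1], [-0.2, 0.1], [0.1, -0.1], [0.0, -0.6], [0.3, 0.4], [-6.9, 10.5], [-4.7, 10.7], [-5.4, 10.8]]
[ 0.5442 -0.0711  0.1439 14.4004] [[-1.5, -0.3], [1.3, 0.0], [-0.6, -0.1], [0.0, -0.0], [0.3, 0.6], [-0.5, 0.1], [0.4, 1.3], [0.1, 1.7], [1.9, 1.9], [1.3, 1.8]]
```

```bash
python3 -c "
from h import *
plan([.544,-.072,.146],14.3,back=0)"
```

```text
t 7.2 move mm [35.6, 9.6, -106.7] turn [0.04, 0.19, -0.54] Fw [-0.3 -0.6  0.3] w 0.0851 j [-23.0, 14.0, 116.0, 24.0, 35.0, 35.0] z [36.3, 9.3, -92.7]
```

```bash
python3 -m inch '[[-4,-1,-3,0,0.2,-0.5,0],[4,1,-24,0,0.2,-0.5,0],[12,3,-44,0,0.2,-0.5,0],[20,5.5,-66,0,0.2,-0.5,0],[27,7.5,-85,0,0.2,-0.5,0],[32,8.5,-98,0,0.2,-0.5,0],[35.6,9.6,-106.7,0,0.2,-0.5,0],[35.6,9.6,-106.7,0,0.2,-0.5,60],[35.6,9.6,-106.7,0,0.2,-0.5,120],[35.6,9.6,-106.7,0,0.2,-0.5,180]]' && python3 -m inch '[[0,0,0,0,0,0,255],[0,0,0,0,0,0,255],[0,0,0,0,0,0,255],[0,0,0,0,0,0,255],[0,0,0,0,0,0,255],[-0.4,0,1,0,0,0,255],[-1,0,3,0,0,0,255],[-2,-0.5,6,0,0,0,255],[-4,-1,12,0,0,0,255],[-8,-2,20,0,0,0,255]]'
python3 -c "
from h import *
plan(np.array([.5391,.2593,.016])+bedR(10.3)@[.044,0,.032],10.3,back=0,up=.08)"
```

```text
time_s: 8.0
tcp_pos: [0.5516, -0.0678, 0.1285]
tool_rot: [180.0, -22.0, 14.6]
wrist_force: [-1.3, -0.4, 0.6]
width: 0.0543
time_s: 8.83
tcp_pos: [0.5433, -0.0706, 0.1479]
tool_rot: [-180.0, -21.9, 14.5]
wrist_force: [-1.0, 0.3, -0.2]
width: 0.0545
t 8.8 move mm [31.0, 336.3, -23.1] turn [0.02, -0.1, -4.22] Fw [-1.   0.3 -0.2] w 0.0545 j [-20.0, 24.0, 118.0, 32.0, 23.0, 27.0] z [36.9, 6.7, -92.7]
```

```bash
python3 -m inch '[[-4,2,12,0,0,0,255],[-6,15,25,0,0,0,255],[-6,45,30,0,0,-0.5,255],[-2,85,30,0,0,-1,255],[4,125,30,0,0,-1.6,255],[10,165,30,0,0,-2.2,255],[16,205,28,0,0,-2.8,255],[22,245,20,0,0,-3.4,255],[27,285,5,0,0,-4,255],[31,318,-10,0,0,-4.2,255]]' && python3 -m inch '[[0,12,-10,0,0,0,255],[0,18,-13,0,0,0,255],[0,18,-13,0,0,0,255],[0,18,-13,0,0,0,255],[0,18,-13,0,0,0,255],[0,18,-13,0,0,0,255],[0,18,-13,0,0,0,255],[0,18,-13,0,0,0,255],[0,18,-13,0,0,0,255],[0,18,-13,0,0,0,255]]'
python3 - <<'E'
from h import *
from workcell import manip
E0=np.array([.5391,.2593,.016])
plan(E0+bedR(10.3)@[.044,0,.032],10.3,back=0,up=0)
d=manip.get_image("side");crop('',d['frame'],185,245,345,365,5,'pics/s4.png')
q=lambda P:((proj('side',P)-[185,245])*5).round(0).tolist()
print('bed',q(E0+bedR(10.3)@[0,.033,0]),q(E0+bedR(10.3)@[.126,.033,0]),q(E0+bedR(10.3)@[0,.033,.055]))
s=manip.sense();R=bedR(10.3);c=s['tcp_pos']+R[:,2]*manip.pinch_z
for P in [(-1,1,-1),(1,1,-1),(-1,1,1),(1,1,1),(-1,-1,1),(1,-1,1)]: print('mid',P,q(c+R@(np.array([.08,.056,.06])/2*P)))
E
```

```text
time_s: 9.67
tcp_pos: [0.5747, 0.2498, 0.1388]
tool_rot: [180.0, -22.1, 10.3]
wrist_force: [0.8, -0.1, -1.3]
width: 0.0547
time_s: 10.5
tcp_pos: [0.5746, 0.2652, 0.1249]
tool_rot: [180.0, -21.9, 10.3]
wrist_force: [-0.5, -0.1, -0.4]
width: 0.0542
t 10.5 move mm [-0.2, 0.5, -80.1] turn [0.03, -0.06, 0.0] Fw [-0.5 -0.1 -0.4] w 0.0542 j [20.0, 31.0, 108.0, -11.0, 20.0, 110.0] z [36.9, 6.7, -92.7]
bed [[477.0, 497.0]] [[162.0, 490.0]] [[536.0, 409.0]]
mid (-1, 1, -1) [[472.0, 355.0]]
mid (1, 1, -1) [[261.0, 343.0]]
mid (-1, 1, 1) [[540.0, 244.0]]
mid (1, 1, 1) [[323.0, 226.0]]
mid (-1, -1, 1) [[496.0, 119.0]]
mid (1, -1, 1) [[292.0, 97.0]]
```

View pics/s4.png

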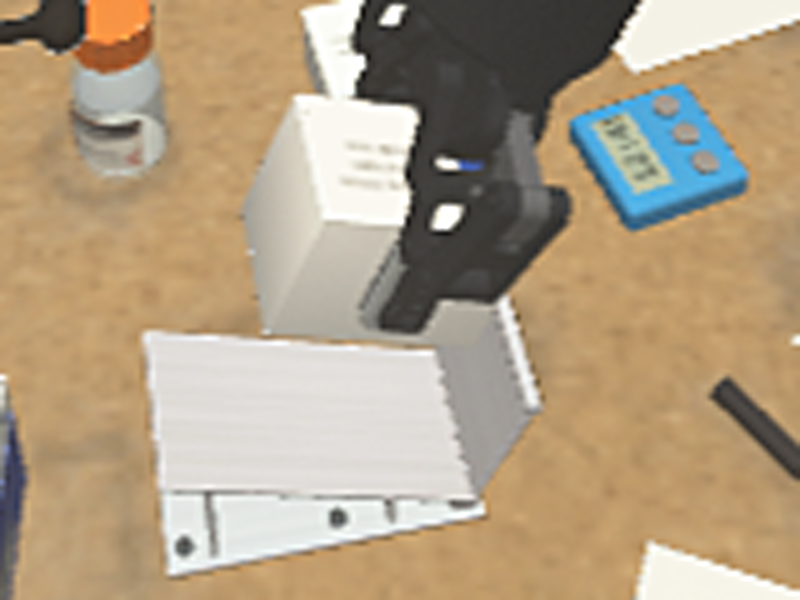

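```bash
python3 -m inch '[[0,0,-12,0,0,0,255],[0,0.2,-26,0,0,0,255],[0,0.4,-40,0,0,0,255],[-1,0.4,-54,0,0,0,255],[-1.3,0.4,-64,0,0,0,255],[-1.3,0.4,-70,0,0,0,255],[-1.3,0.4,-72,0,0,0,255],[-1.3,0.4,-72,0,0,0,255],[-0.5,0.5,-74,0,0,0,255],[0.2,0.7,-76,0,0,0,255]]' && python3 -m inch '[[0.4,0,-1,0,0,0,255],[0.7,0.1,-1.9,0,0,0,255],[1.1,0.2,-2.8,0,0,0,255],[1.5,0.3,-3.7,0,0,0,255],[1.8,0.3,-4.6,0,0,0,255],[1.8,0.3,-4.6,0,0,0,255],[1.8,0.3,-4.6,0,0,0,255],[1.8,0.3,-4.6,0,0,0,255],[1.8,0.3,-4.6,0,0,0,255],[1.8,0.3,-4.6,0,0,0,255]]'
python3 - <<'E'
from h import *
from workcell import manip
E0=np.array([.5391,.2593,.016]);R=bedR(10.3)
s=manip.sense();c=s['tcp_pos']+R[:,2]*manip.pinch_z
print('pinch in bed',(R.T@(c-E0)).round(4),s['wrist_force'])
d=manip.get_image("side");crop('',d['frame'],205,275,325,365,6,'pics/s5.png')
E
```

```text
time_s: 11.38
tcp_pos: [0.5751, 0.2663, 0.0494]
tool_rot: [180.0, -22.0, 10.3]
wrist_force: [0.7, -0.0, -0.4]
width: 0.0547
time_s: 12.22
tcp_pos: [0.5765, 0.2664, 0.0442]
tool_rot: [180.0, -21.9, 10.3]
wrist_force: [-0.2, -0.2, -0.5]
width: 0.0541
pinch in bed [0.0459 0.0003 0.0306] [-0.19675364 -0.18203835 -0.50219163]
```

View pics/s5.png

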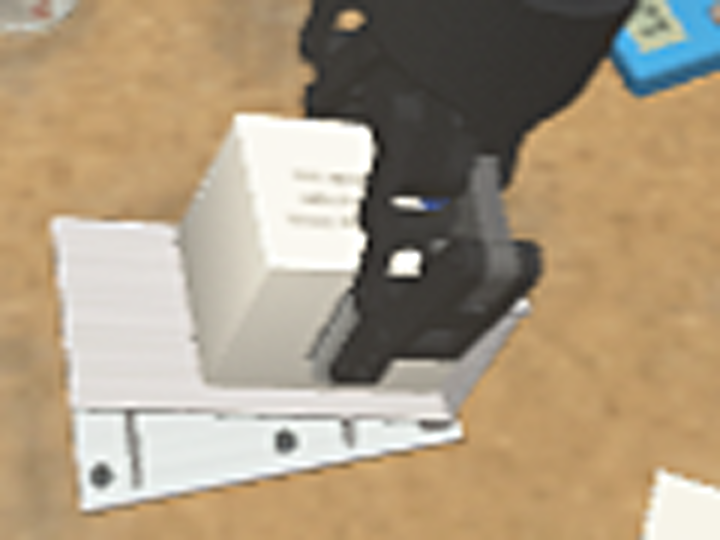

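Run:
```python
from h import *
E0=np.array([.5391,.2593,.016]);R=bedR(10.3)
q=lambda x,y,z:((proj('side',E0+R@[x,y,z])[0]-[205,275])*6).round(0).tolist()
print('bed',q(.126,.033,0),q(0,.033,0))
for x in(.082,.086,.09):
  for z in (0,.004): print(x,z,q(x,.028,z),'top',q(x,.028,z+.06),q(x,-.028,z+.06))
```

```text
bed [74.0, 408.0] [453.0, 417.0]
0.082 0 [210.0, 396.0] top [279.0, 274.0] [244.0, 118.0]
0.082 0.004 [214.0, 388.0] top [283.0, 265.0] [248.0, 109.0]
0.086 0 [198.0, 396.0] top [266.0, 273.0] [232.0, 117.0]
0.086 0.004 [202.0, 388.0] top [271.0, 265.0] [236.0, 108.0]
0.09 0 [185.0, 395.0] top [253.0, 273.0] [220.0, 116.0]
0.09 0.004 [190.0, 387.0] top [258.0, 264.0] [224.0, 107.0]
```

```bash
python3 -m inch '[[0.4,0,-1,0,0,0,255],[0.7,0.1,-1.9,0,0,0,255],[0.9,0.2,-2.4,0,0,0,255],[0.9,0.2,-2.4,0,0,0,255],[0.9,0.2,-2.4,0,0,0,255],[0.9,0.2,-2.4,0,0,0,255],[0.9,0.2,-2.4,0,0,0,255],[0.9,0.2,-2.4,0,0,0,255],[0.9,0.2,-2.4,0,0,0,255],[0.9,0.2,-2.4,0,0,0,255]]'
```

```text
time_s: 13.1
tcp_pos: [0.5773, 0.2666, 0.0422]
tool_rot: [180.0, -21.9, 10.3]
wrist_force: [-4.1, -1.5, 8.3]
width: 0.0543
```

```bash
python3 -m inch '[[-0.2,0,0.6,0,0,0,255],[-0.2,0,0.6,0,0,0,255],[-0.2,0,0.6,0,0,0,200],[-0.2,0,0.6,0,0,0,150],[-0.2,0,0.6,0,0,0,100],[-0.2,0,0.6,0,0,0,50],[-0.2,0,0.6,0,0,0,0],[-0.2,0,0.6,0,0,0,0],[-0.2,0,0.6,0,0,0,0],[-0.2,0,0.6,0,0,0,0]]' && python3 -m inch '[[-4,-0.7,10,0,0,0,0],[-10,-1.8,25,0,0,0,0],[-17,-3,43,0,0,0,0],[-24,-4.4,61,0,0,0,0],[-31,-5.7,78,0,0,0,0],[-37,-6.8,93,0,0,0,0],[-42,-7.5,105,0,0,0,0],[-45,-8,113,0,0,0,0],[-46,-8.3,115,0,0,0,0],[-46,-8.3,115,0,0,0,0]]'
python3 - <<'E'
from h import *
from workcell import manip
plan([.55,.07,.0205],14,tilt=0,back=.004)
np.savez('i6.npz',side=manip.get_image("side")['frame'],scene=manip.get_image("scene")['frame'])
E=np.load('i6.npz')
for n in('side','scene'):  # edges near flat carton on bench: top-face segmentation
    hsv=cv2.cvtColor(E[n],cv2.COLOR_RGB2HSV);m=((hsv[...,1]<40)&(hsv[...,2]>170)).astype(np.uint8)
    for nm,P in (('flat',[.55,.07,.035]),('mid',np.array([.5391,.2593,.016])+bedR(10.3)@[.046,0,.06])):
        u=proj(n,P)[0];nb,l,st,ce=cv2.connectedComponentsWithStats(m);k=l[int(u[1]),int(u[0])];print(n,nm,u.round(0),st[k].tolist() if k else None,cv2.minAreaRect(np.argwhere(l==k)[:,::-1].astype(np.float32)) if k else '',E[n][int(u[1]),int(u[0])])
E
```

```text
time_s: 13.93
tcp_pos: [0.5772, 0.2666, 0.0423]
tool_rot: [180.0, -21.9, 10.3]
wrist_force: [-0.6, 0.9, 0.4]
width: 0.0853
time_s: 14.77
tcp_pos: [0.5313, 0.2584, 0.1577]
tool_rot: [180.0, -22.0, 10.3]
wrist_force: [-0.2, 0.1, -0.3]
width: 0.0853
t 14.8 move mm [18.7, -188.4, -151.9] turn [-4.62, 21.49, 3.63] Fw [-0.2  0.1 -0.3] w 0.0853 j [21.0, 25.0, 112.0, -11.0, 21.0, 111.0] z [0.0, 0.0, -100.0]
side flat [266. 252.] [245, 242, 44, 31, 759] ((267.3360595703125, 254.48590087890625), (26.77039909362793, 38.98078155517578), 74.35775756835938) [233 233 223]
side mid [266. 308.] [214, 295, 79, 65, 3136] ((251.61912536621094, 323.41937255859375), (58.69376754760742, 79.46697998046875), 79.11447143554688) [245 242 232]
scene flat [223. 198.] [207, 187, 32, 25, 321] ((222.72000122070312, 199.04000854492188), (18.399999618530273, 28.400001525878906), 36.869895935058594) [222 223 211]
scene mid [178. 156.] [169, 146, 36, 37, 453] ((188.6484832763672, 158.6713104248047), (34.40904235839844, 33.25032043457031), 49.08561706542969) [214 219 207]
```

```bash
python3 -m inch '[[0,-20,5,0,0,0,0],[0,-50,5,-0.5,2.5,0.4,0],[3,-85,0,-1.4,6.5,1.1,0],[8,-120,-10,-2.4,11,1.9,0],[13,-150,-25,-3.4,16,2.7,0],[17,-175,-40,-4.6,21.5,3.6,0],[19,-187,-60,-4.6,21.5,3.6,0],[19,-188,-80,-4.6,21.5,3.6,0],[19,-188,-95,-4.6,21.5,3.6,0],[19,-188,-105,-4.6,21.5,3.6,0]]' && python3 -c "
from h import *
plan([.5503,.0703,.0046+.0187],14,tilt=0)"
```

```text
time_s: 15.7
tcp_pos: [0.5496, 0.0697, 0.0497]
tool_rot: [-180.0, 0.2, 13.9]
wrist_force: [0.2, -0.3, -0.2]
width: 0.0855
t 15.7 move mm [0.7, 0.6, -45.1] turn [0.01, -0.24, 0.09] Fw [ 0.2 -0.3 -0.2] w 0.0855 j [0.0, 37.0, 108.0, -0.0, 35.0, 77.0] z [0.0, 0.0, -100.0]
```

```bash
python3 -m inch '[[0,0,-15,0,0,0,0],[0.3,0.3,-30,0,0,0,0],[0.3,0.3,-40,0,0,0,0],[0.3,0.3,-45,0,0,0,0],[0.3,0.3,-45,0,0,0,80],[0.3,0.3,-45,0,0,0,160],[0.3,0.3,-45,0,0,0,255],[0.3,0.3,-45,0,0,0,255],[0.3,0.3,-45,0,0,0,255],[0.3,0.3,-45,0,0,0,255]]' && python3 -m inch '[[0,0,0,0,0,0,255],[0,0,0,0,0,0,255],[0,0,3,0,0,0,255],[0,0,15,0,0,0,255],[0,0,40,0,0,0,255],[0,0,75,0,0,0,255],[0,0,110,0,0,0,255],[0,0,140,0,0,0,255],[0,0,155,0,0,0,255],[0,0,160,0,0,0,255]]' && python3 -c "
from h import *
plan(np.array([.5391,.2593,.016])+bedR(10.3)@[.046,0,.0775],10.3,back=.004,up=.06)"
```

```text
time_s: 16.53
tcp_pos: [0.5508, 0.0707, 0.008]
tool_rot: [180.0, -0.0, 14.0]
wrist_force: [-0.0, -0.2, 6.2]
width: 0.0592
time_s: 17.37
tcp_pos: [0.5513, 0.0706, 0.171]
tool_rot: [179.9, -0.2, 14.0]
wrist_force: [0.1, -0.1, -1.5]
width: 0.059
t 17.4 move mm [6.7, 192.1, -19.6] turn [4.63, -21.28, -3.61] Fw [ 0.1 -0.1 -1.5] w 0.059 j [0.0, 27.0, 103.0, -0.0, 50.0, 77.0] z [36.9, 6.7, -92.7]
```

```bash
python3 -m inch '[[0,20,2,0.5,-2.3,-0.4,255],[0,50,4,1.1,-5,-0.9,255],[0,80,4,1.8,-8.5,-1.4,255],[0,110,4,2.6,-12,-2,255],[0,140,4,3.4,-15.6,-2.7,255],[0,165,2,4,-18.6,-3.2,255],[0,182,0,4.6,-21.2,-3.6,255],[0,190,0,4.6,-21.2,-3.6,255],[0,192,0,4.6,-21.2,-3.6,255],[0,192,0,4.6,-21.2,-3.6,255]]' && python3 -c "
from h import *
plan(np.array([.5391,.2593,.016])+bedR(10.3)@[.044,0,.0775],10.3,back=.009)"
```

```text
time_s: 18.2
tcp_pos: [0.5506, 0.2626, 0.1671]
tool_rot: [-180.0, -21.5, 10.4]
wrist_force: [0.3, 0.3, -1.2]
width: 0.0586
t 18.2 move mm [3.7, -0.5, -71.8] turn [0.07, -0.46, -0.07] Fw [ 0.3  0.3 -1.2] w 0.0586 j [21.0, 26.0, 109.0, -9.0, 24.0, 108.0] z [36.9, 6.7, -92.7]
```

```bash
python3 -m inch '[[0,0,-12,0,-0.4,0,255],[0,0,-26,0,-0.4,0,255],[0,-0.5,-40,0,-0.4,0,255],[0.5,-1,-52,0,-0.4,0,255],[0.7,-1,-60,0,-0.4,0,255],[0.7,-1,-64.4,0,-0.4,0,255],[1.5,-0.9,-66,0,-0.4,0,255],[2.1,-0.8,-67.6,0,-0.4,0,255],[2.4,-0.7,-68.5,0,-0.4,0,255],[2.4,-0.7,-68.5,0,-0.4,0,255]]' && python3 -m inch '[[0,0,0,0,0,0,255],[0,0,0,0,0,0,255],[0.4,0,-1,0,0,0,255],[0.4,0,-1,0,0,0,255],[0.7,0.1,-1.9,0,0,0,255],[0.7,0.1,-1.9,0,0,0,255],[0.7,0.1,-1.9,0,0,0,255],[0.7,0.1,-1.9,0,0,0,255],[0.7,0.1,-1.9,0,0,0,255],[0.7,0.1,-1.9,0,0,0,255]]' && python3 -c "
from h import *
plan(np.array([.5391,.2593,.016])+bedR(10.3)@[.044,0,.0775],10.3,back=.009)"
```

```text
time_s: 19.03
tcp_pos: [0.5532, 0.2619, 0.0992]
tool_rot: [180.0, -22.1, 10.3]
wrist_force: [0.1, 0.1, -0.8]
width: 0.0585
time_s: 19.87
tcp_pos: [0.5536, 0.262, 0.0969]
tool_rot: [180.0, -22.0, 10.3]
wrist_force: [-0.0, -0.6, -1.4]
width: 0.0592
t 19.9 move mm [0.6, 0.0, -1.6] turn [0.02, 0.04, -0.03] Fw [-0.  -0.6 -1.4] w 0.0592 j [21.0, 32.0, 112.0, -16.0, 14.0, 115.0] z [36.9, 6.7, -92.7]
```

```bash
python3 -m inch '[[0.3,0,-0.7,0,0,0,255],[0.5,0,-1.3,0,0,0,255],[0.7,0.1,-1.9,0,0,0,255],[0.7,0.1,-1.9,0,0,0,255],[0.7,0.1,-1.9,0,0,0,255],[0.7,0.1,-1.9,0,0,0,255],[0.7,0.1,-1.9,0,0,0,255],[0.7,0.1,-1.9,0,0,0,255],[0.7,0.1,-1.9,0,0,0,255],[0.7,0.1,-1.9,0,0,0,255]]' && python3 -c "
from h import *
from workcell import manip
d=manip.get_image('side')['frame'];e=manip.get_image('scene')['frame']
m=np.zeros((540,800,3),np.uint8);m[:480,:440]=cv2.resize(d[270:366,212:300,::-1],(440,480),interpolation=cv2.INTER_CUBIC)
m[:540,440:]=cv2.resize(e[110:200,155:215,::-1],(360,540),interpolation=cv2.INTER_CUBIC);cv2.imwrite('pics/s7.png',m)"
```

```text
time_s: 20.7
tcp_pos: [0.5543, 0.2621, 0.095]
tool_rot: [180.0, -22.0, 10.3]
wrist_force: [-0.0, -0.0, 0.4]
width: 0.0589
```

```bash
python3 -m inch '[[0.2,0,-0.5,0,0,0,255],[0.3,0,-0.8,0,0,0,255],[0.3,0,-0.8,0,0,0,255],[0.3,0,-0.8,0,0,0,255],[0.3,0,-0.8,0,0,0,255],[0.3,0,-0.8,0,0,0,255],[0.3,0,-0.8,0,0,0,255],[0.3,0,-0.8,0,0,0,255],[0.3,0,-0.8,0,0,0,255],[0.3,0,-0.8,0,0,0,255]]'
```

```text
time_s: 21.63
tcp_pos: [0.5545, 0.2621, 0.0949]
tool_rot: [180.0, -22.1, 10.3]
wrist_force: [-5.7, -1.6, 8.5]
width: 0.059
```

```bash
python3 -m inch '[[-0.2,0,0.6,0,0,0,255],[-0.2,0,0.6,0,0,0,255],[-0.2,0,0.6,0,0,0,200],[-0.2,0,0.6,0,0,0,150],[-0.2,0,0.6,0,0,0,100],[-0.2,0,0.6,0,0,0,50],[-0.2,0,0.6,0,0,0,0],[-0.2,0,0.6,0,0,0,0],[-0.2,0,0.6,0,0,0,0],[-0.2,0,0.6,0,0,0,0]]' && python3 -m inch '[[-4,-0.7,10,0,0,0,0],[-10,-1.8,25,0,0,0,0],[-17,-3,43,0,0,0,0],[-24,-4.4,61,0,0,0,0],[-31,-5.7,78,0,0,0,0],[-37,-6.8,93,0,0,0,0],[-42,-12,105,0,0,0,0],[-45,-30,113,0,0,0,0],[-46,-60,115,0,0,0,0],[-46,-90,115,0,0,0,0]]'
python3 - <<'E'
from h import *
from workcell import manip
d=manip.get_image('side')['frame'];e=manip.get_image('scene')['frame']
np.savez('i8.npz',side=d,scene=e)
m=np.zeros((600,800,3),np.uint8);m[:480,:440]=cv2.resize(d[265:361,212:300,::-1],(440,480),interpolation=cv2.INTER_CUBIC)
m[:600,440:]=cv2.resize(e[100:200,155:215,::-1],(360,600),interpolation=cv2.INTER_CUBIC);cv2.imwrite('pics/s8.png',m)
plan([.573,-.068,.077],14.2,back=.13)
E
```

```text
time_s: 22.47
tcp_pos: [0.5545, 0.2621, 0.0948]
tool_rot: [180.0, -22.0, 10.3]
wrist_force: [-0.1, -0.2, -0.1]
width: 0.0856
time_s: 23.3
tcp_pos: [0.5078, 0.172, 0.2114]
tool_rot: [180.0, -22.2, 10.5]
wrist_force: [1.2, 0.2, 0.3]
width: 0.0857
t 23.4 move mm [24.7, -247.7, -30.5] turn [0.01, 0.07, 4.0] Fw [ 0.3 -0.1  0.6] w 0.0858 j [12.0, 16.0, 117.0, -1.0, 25.0, 93.0] z [36.3, 9.2, -92.7]
```

View pics/s8.png

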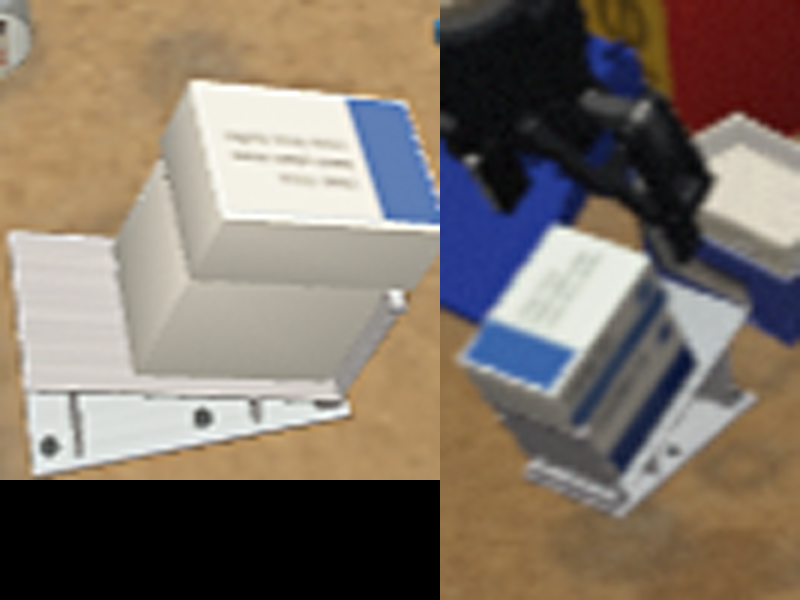

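```bash
python3 -m inch '[[0,-25,5,0,0,0.4,0],[3,-55,5,0,0,0.9,0],[6,-85,5,0,0,1.4,0],[9,-115,3,0,0,1.9,0],[12,-145,0,0,0,2.4,0],[15,-175,-8,0,0,2.9,0],[18,-205,-16,0,0,3.4,0],[21,-230,-24,0,0,3.8,0],[24,-245,-30,0,0,4,0],[24.7,-247.7,-30.5,0,0,4,0]]'
python3 - <<'E'
from h import *
from workcell import manip
plan([.573,-.068,.077],14.2,back=.01)
d=manip.get_image("wrist");W=(d['camera_matrix'],d['view']);f=d['frame'];cv2.imwrite('pics/w9.png',f[:,:,::-1])
c=np.array([.573,-.068,.077])
for P in [(1,1,1),(1,-1,1),(-1,-1,1),(-1,1,1)]: print(P,proj(W,c+bedR(14.2)@(np.array([.11,.06,.09])/2*P)).round(1))
hsv=cv2.cvtColor(f,cv2.COLOR_RGB2HSV)
ct=proj(W,c+bedR(14.2)@[0,0,.045])[0].astype(int);print(ct,f[ct[1],ct[0]])
for off in(-.04,-.02,.0,.02,.04):
    r=int(proj(W,c+bedR(14.2)@[off,0,.045])[0][1]); row=f[r].astype(int)
    a=int(ct[0]);print(r,[ '%d:%s'%(x,hsv[r,x].tolist()) for x in range(a-60,a+61,6)])
E
```

```text
time_s: 24.23
tcp_pos: [0.5334, -0.0774, 0.1788]
tool_rot: [-180.0, -22.0, 14.2]
wrist_force: [-0.0, 1.0, 0.1]
width: 0.0858
t 24.2 move mm [42.8, 10.2, -109.9] turn [-0.01, 0.02, -0.02] Fw [-0.   1.   0.1] w 0.0858 j [-21.0, 20.0, 117.0, 29.0, 27.0, 31.0] z [36.3, 9.2, -92.7]
(1, 1, 1) [[214.4 129.5]]
(1, -1, 1) [[299.2 129.6]]
(-1, -1, 1) [[293.5 266.3]]
(-1, 1, 1) [[220.1 266.2]]
[256 202] [182 185 181]
249 ['196:[17, 90, 127]', '202:[17, 83, 132]', '208:[17, 83, 132]', '214:[21, 26, 156]', '220:[34, 10, 178]', '226:[8, 152, 159]', '232:[8, 153, 160]', '238:[8, 153, 160]', '244:[8, 151, 160]', '250:[8, 150, 160]', '256:[8, 151, 160]', '262:[8, 153, 160]', '268:[8, 153, 160]', '274:[8, 154, 159]', '280:[8, 155, 160]', '286:[8, 157, 159]', '292:[9, 78, 169]', '298:[16, 81, 132]', '304:[16, 81, 132]', '310:[17, 81, 132]', '316:[17, 86, 127]']
226 ['196:[17, 87, 129]', '202:[17, 88, 128]', '208:[16, 81, 132]', '214:[17, 84, 127]', '220:[16, 16, 171]', '226:[8, 154, 159]', '232:[8, 152, 159]', '238:[8, 151, 160]', '244:[8, 148, 160]', '250:[8, 147, 160]', '256:[8, 148, 160]', '262:[8, 
[... 798 characters left out ...]
7]', '244:[53, 5, 187]', '250:[60, 4, 179]', '256:[60, 4, 187]', '262:[70, 5, 159]', '268:[70, 4, 185]', '274:[60, 4, 188]', '280:[60, 4, 187]', '286:[70, 4, 187]', '292:[60, 4, 187]', '298:[18, 24, 125]', '304:[17, 45, 119]', '310:[17, 55, 116]', '316:[19, 54, 114]']
150 ['196:[17, 83, 132]', '202:[17, 82, 133]', '208:[18, 79, 133]', '214:[18, 73, 136]', '220:[60, 4, 186]', '226:[60, 4, 186]', '232:[60, 4, 187]', '238:[70, 5, 169]', '244:[70, 4, 185]', '250:[70, 5, 155]', '256:[70, 4, 186]', '262:[70, 5, 157]', '268:[70, 4, 187]', '274:[68, 5, 188]', '280:[68, 5, 188]', '286:[70, 4, 187]', '292:[60, 4, 187]', '298:[45, 3, 175]', '304:[17, 51, 114]', '310:[18, 52, 118]', '316:[17, 56, 118]']
```

Run:
```python
from h import *
f=cv2.imread('pics/w9.png');h=cv2.cvtColor(f,cv2.COLOR_BGR2HSV)
for x in(235,280): print(x,[f'{r}:{h[r,x].tolist()}' for r in list(range(96,150,3))+list(range(240,300,3))])
```

```text
235 ['96:[17, 77, 120]', '99:[17, 70, 121]', '102:[16, 71, 119]', '105:[150, 2, 140]', '108:[112, 17, 161]', '111:[112, 17, 161]', '114:[111, 16, 161]', '117:[115, 10, 146]', '120:[20, 18, 131]', '123:[19, 13, 155]', '126:[70, 4, 186]', '129:[60, 4, 187]', '132:[70, 4, 186]', '135:[70, 4, 186]', '138:[68, 5, 187]', '141:[60, 3, 186]', '144:[60, 4, 187]', '147:[60, 4, 187]', '240:[8, 154, 159]', '243:[8, 153, 160]', '246:[8, 154, 159]', '249:[8, 152, 161]', '252:[8, 152, 159]', '255:[8, 150, 160]', '258:[8, 143, 160]', '261:[19, 15, 181]', '264:[41, 11, 182]', '267:[39, 10, 181]', '270:[34, 10, 181]', '273:[39, 10, 181]', '276:[38, 11, 182]', '279:[48, 8, 169]', '282:[40, 9, 179]', '285:[39, 10, 182]', '288:[41, 11, 182]', '291:[41, 11, 182]', '294:[41, 11, 182]', '297:[39, 10, 181]']
280 ['96:[16, 63, 113]', '99:[17, 57, 112]', '102:[17, 59, 112]', '105:[128, 7, 145]', '108:[113, 18, 166]', '111:[115, 17, 166]', '114:[113, 18, 167]', '117:[113, 14, 151]', '120:[15, 15, 134]', '123:[17, 11, 156]', '126:[90, 4, 186]', '129:[70, 4, 186]', '132:[68, 5, 187]', '135:[75, 5, 187]', '138:[75, 5, 187]', '141:[70, 4, 187]', '144:[70, 4, 187]', '147:[68, 5, 188]', '240:[8, 156, 159]', '243:[8, 155, 160]', '246:[8, 154, 159]', '249:[8, 155, 160]', '252:[8, 155, 160]', '255:[8, 156, 159]', '258:[8, 150, 160]', '261:[17, 28, 165]', '264:[16, 82, 131]', '267:[17, 78, 134]', '270:[34, 12, 169]', '273:[38, 11, 182]', '276:[41, 11, 182]', '279:[41, 11, 182]', '282:[41, 11, 182]', '285:[39, 10, 181]', '288:[39, 10, 181]', '291:[43, 10, 182]', '294:[39, 10, 181]', '297:[60, 5, 162]']
```

```bash
python3 -m inch '[[3.5,1,1.5,0,0,0,0],[11,3,-18,0,0,0,0],[19,5,-40,0,0,0,0],[27,7,-60,0,0,0,0],[35,9,-80,0,0,0,0],[41,10,-96,0,0,0,0],[45,11,-106,0,0,0,0],[46,11,-108.5,0,0,0,0],[46,11,-108.5,0,0,0,80],[46,11,-108.5,0,0,0,160]]' && python3 -m inch '[[0,0,0,0,0,0,255],[0,0,0,0,0,0,255],[0,0,0,0,0,0,255],[0,0,0,0,0,0,255],[0,0,0,0,0,0,255],[-0.4,0,1,0,0,0,255],[-1,0,3,0,0,0,255],[-2,-0.5,6,0,0,0,255],[-5,-1,12,0,0,0,255],[-9,-2,22,0,0,0,255]]'
python3 - <<'E'
from h import *
from workcell import manip
c=np.mean([onz('scene',np.array(u)*.64,.022) for u in((445,452),(506,401),(604,466),(545,531))],axis=0);print(c)
plan([c[0],c[1],.004+.055],-6,tilt=0)
E
```

```text
time_s: 25.12
tcp_pos: [0.5793, -0.0637, 0.0717]
tool_rot: [180.0, -22.1, 14.4]
wrist_force: [-0.1, -1.0, -0.5]
width: 0.0637
time_s: 25.95
tcp_pos: [0.5708, -0.0669, 0.0932]
tool_rot: [179.9, -22.1, 14.3]
wrist_force: [8.2, 2.0, -1.3]
width: 0.0596
[ 0.48437644 -0.346593    0.022     ]
t 25.9 move mm [-86.5, -279.7, -52.9] turn [-1.54, 22.14, -20.05] Fw [ 8.2  2.  -1.3] w 0.0596 j [-18.0, 31.0, 117.0, 42.0, 18.0, 18.0] z [0.0, 0.0, -100.0]
```

```bash
python3 -m inch '[[3,0.8,1.2,0,0,0,255],[1,0,8,0,0,0,255],[-3,-1,18,0,0,0,255],[-7,-2,30,0,0,0,255],[-11,-3,42,0,0,0,255],[-15,-4,54,0,0,0,255],[-19,-5,66,0,0,0,255],[-22,-10,78,0,0,0,255],[-25,-25,88,0,0,0,255],[-28,-45,92,0,0,0,255]]'
python3 - <<'E'
from h import *
plan([.4844,-.3466,.004+.055],-6,tilt=0)
E
```

```text
time_s: 26.78
tcp_pos: [0.5419, -0.1112, 0.186]
tool_rot: [179.9, -22.1, 14.5]
wrist_force: [0.3, -0.3, 0.1]
width: 0.0596
t 26.8 move mm [-57.5, -235.4, -145.7] turn [-1.56, 22.12, -20.18] Fw [ 0.3 -0.3  0.1] w 0.0596 j [-25.0, 21.0, 115.0, 28.0, 30.0, 28.0] z [0.0, 0.0, -100.0]
```

```bash
python3 -m inch '[[-5,-25,5,0,0,0,255],[-10,-55,5,-0.2,2.8,-2.5,255],[-16,-85,5,-0.4,6,-5.4,255],[-23,-115,5,-0.7,9.5,-8.7,255],[-30,-145,0,-1,13,-12,255],[-38,-175,-8,-1.2,16.5,-15,255],[-46,-205,-18,-1.4,20,-18,255],[-53,-225,-30,-1.6,22.1,-20.2,255],[-57.5,-235.4,-50,-1.6,22.1,-20.2,255],[-57.5,-235.4,-75,-1.6,22.1,-20.2,255]]' && python3 -m inch '[[0,0,-20,0,0,0,255],[0,0,-38,0,0,0,255],[0,0,-50,0,0,0,255],[0,0,-57,0,0,0,255],[0,0,-60,0,0,0,255],[0,0,-60,0,0,0,255],[0,0,-60,0,0,0,255],[0,0,-60,0,0,0,255],[0,0,-60,0,0,0,255],[0,0,-60,0,0,0,255]]'
python3 - <<'E'
from h import *
from workcell import manip
plan([.4844,-.3466,.004+.055],-6,tilt=0)
cv2.imwrite('pics/scene10.png',manip.get_image('scene')['frame'][:,:,::-1]);cv2.imwrite('pics/side10.png',manip.get_image('side')['frame'][:,:,::-1])
E
```

```text
time_s: 27.62
tcp_pos: [0.4843, -0.3494, 0.1095]
tool_rot: [179.9, -0.0, -6.2]
wrist_force: [0.5, -0.3, -0.9]
width: 0.0597
time_s: 28.45
tcp_pos: [0.4848, -0.3471, 0.0505]
tool_rot: [179.9, -0.0, -6.1]
wrist_force: [-0.2, -0.2, 0.0]
width: 0.0593
t 28.4 move mm [-0.4, 0.5, -10.2] turn [0.08, 0.03, 0.11] Fw [-0.2 -0.2  0. ] w 0.0593 j [-42.0, 39.0, 102.0, -0.0, 39.0, 54.0] z [0.0, 0.0, -100.0]
```

```bash
python3 -m inch '[[0,0,-1,0,0,0,255],[0,0,-2,0,0,0,255],[0,0,-3,0,0,0,255],[0,0,-4,0,0,0,255],[0,0,-5,0,0,0,255],[0,0,-5,0,0,0,255],[0,0,-5,0,0,0,255],[0,0,-5,0,0,0,255],[0,0,-5,0,0,0,255],[0,0,-5,0,0,0,255]]' && python3 -m inch '[[0,0,-0.5,0,0,0,255],[0,0,-1,0,0,0,255],[0,0,-1.5,0,0,0,255],[0,0,-2,0,0,0,255],[0,0,-2.5,0,0,0,255],[0,0,-2.5,0,0,0,255],[0,0,-2.5,0,0,0,255],[0,0,-2.5,0,0,0,255],[0,0,-2.5,0,0,0,255],[0,0,-2.5,0,0,0,255]]'
```

```text
time_s: 29.38
tcp_pos: [0.4846, -0.347, 0.0449]
tool_rot: [180.0, 0.0, -6.1]
wrist_force: [-0.6, 1.0, -0.3]
width: 0.0593
time_s: 30.22
tcp_pos: [0.4846, -0.347, 0.0424]
tool_rot: [180.0, 0.0, -6.1]
wrist_force: [-1.1, -0.1, 0.1]
width: 0.0592
```

```bash
python3 -m inch '[[0,0,-0.5,0,0,0,255],[0,0,-1,0,0,0,255],[0,0,-1.5,0,0,0,255],[0,0,-1.5,0,0,0,255],[0,0,-1.5,0,0,0,255],[0,0,-1.5,0,0,0,255],[0,0,-1.5,0,0,0,255],[0,0,-1.5,0,0,0,255],[0,0,-1.5,0,0,0,255],[0,0,-1.5,0,0,0,255]]' && python3 -m inch '[[0,0,-0.5,0,0,0,255],[0,0,-1,0,0,0,255],[0,0,-1.5,0,0,0,255],[0,0,-1.5,0,0,0,255],[0,0,-1.5,0,0,0,255],[0,0,-1.5,0,0,0,255],[0,0,-1.5,0,0,0,255],[0,0,-1.5,0,0,0,255],[0,0,-1.5,0,0,0,255],[0,0,-1.5,0,0,0,255]]'
```

```text
time_s: 31.05
tcp_pos: [0.4846, -0.347, 0.0419]
tool_rot: [179.9, -0.0, -6.1]
wrist_force: [-3.8, 1.6, 12.2]
width: 0.0593
time_s: 31.88
tcp_pos: [0.4846, -0.347, 0.0418]
tool_rot: [179.9, -0.1, -6.1]
wrist_force: [-7.3, 4.5, 28.9]
width: 0.0595
```

```bash
python3 -m inch '[[0,0,1.5,0,0,0,255],[0,0,2.5,0,0,0,255],[0,0,2.5,0,0,0,255],[0,0,2.5,0,0,0,200],[0,0,2.5,0,0,0,150],[0,0,2.5,0,0,0,100],[0,0,2.5,0,0,0,50],[0,0,2.5,0,0,0,0],[0,0,2.5,0,0,0,0],[0,0,2.5,0,0,0,0]]' && python3 -m inch '[[0,0,2.5,0,0,0,0],[0,0,10,0,0,0,0],[0,0,25,0,0,0,0],[0,0,50,0,0,0,0],[0,0,80,0,0,0,0],[0,0,115,0,0,0,0],[0,0,145,0,0,0,0],[0,0,165,0,0,0,0],[0,0,170,0,0,0,0],[0,0,170,0,0,0,0]]'
python3 - <<'E'
from h import *
from workcell import manip
d=manip.get_image('wrist');f=d['frame'];W=(d['camera_matrix'],d['view']);S=manip.get_image('scene')['frame'];T=manip.get_image('side')['frame']
cv2.imwrite('pics/w11.png',f[:,:,::-1]);cv2.imwrite('pics/sc11.png',S[:,:,::-1]);cv2.imwrite('pics/si11.png',T[:,:,::-1])
c=np.array([.4848,-.347,.049])
def comps(img,cam,P):
    h=cv2.cvtColor(img,cv2.COLOR_RGB2HSV);m=((h[...,1]<12)&(h[...,2]>150)).astype(np.uint8) if cam is not 'scene' else ((h[...,1]<40)&(h[...,2]>185)).astype(np.uint8)
    nb,l,st,ce=cv2.connectedComponentsWithStats(m);u=proj(cam,P)[0].astype(int);k=l[u[1],u[0]];print('at',u,img[u[1],u[0]],st[k].tolist() if k else None)
    if k:
        r=cv2.minAreaRect(np.argwhere(l==k)[:,::-1].astype(np.float32));print(cv2.boxPoints(r).round(0).tolist())
R=Rot.from_euler('z',-6,degrees=True).as_matrix()
for n,cam,img in(('wrist',W,f),('scene','scene',S)):
    print(n,'pred top',[proj(cam,c+R@(np.array([.11,.06,.09])/2*P))[0].round(0).tolist() for P in [(1,1,1),(1,-1,1),(-1,-1,1),(-1,1,1)]])
    comps(img,cam,c+R@[.02,0,.045])
    print('tray pred',[proj(cam,np.array([.4844,-.3466,.022])+R@(np.array([.15*a,.19*b,0])/2))[0].round(0).tolist() for a,b in((1,1),(1,-1),(-1,-1),(-1,1))])
# change of stacked pair / bystanders since i8
o=np.load('i8.npz')
for nm,P in (('flat on mid',[.54,.265,.1]),('timer',[.435,.122,.018]),('bottle',[.682,.102,.08]),('pot',[.65,-.215,.09])):
    for cam,a,b in(('side',o['side'],T),('scene',o['scene'],S)):
        u=proj(cam,P)[0].astype(int);s=np.s_[u[1]-12:u[1]+12,u[0]-12:u[0]+12];print(nm,cam,np.abs(a[s].astype(int)-b[s]).mean().round(1))
plan(c,-6,0)
E
```

```text
time_s: 32.72
tcp_pos: [0.4846, -0.3469, 0.0416]
tool_rot: [180.0, 0.0, -6.1]
wrist_force: [0.3, -0.5, 0.2]
width: 0.0855
time_s: 33.55
tcp_pos: [0.4849, -0.3472, 0.2138]
tool_rot: [179.8, -0.1, -6.1]
wrist_force: [-0.7, 0.6, 0.1]
width: 0.0852
wrist pred top [[222.0, 125.0], [289.0, 124.0], [286.0, 237.0], [226.0, 237.0]]
at [255 163] [161 164 167] [225, 117, 71, 123, 5092]
[[218.0, 235.0], [226.0, 113.0], [295.0, 117.0], [288.0, 239.0]]
tray pred [[170.0, 102.0], [341.0, 102.0], [331.0, 226.0], [181.0, 226.0]]
scene pred top [[344.0, 254.0], [366.0, 269.0], [336.0, 298.0], [314.0, 281.0]]
at [345 269] [242 243 236] [314, 255, 52, 44, 804]
[[314.0, 281.0], [346.0, 250.0], [365.0, 269.0], [334.0, 300.0]]
tray pred [[323.0, 254.0], [389.0, 300.0], [350.0, 343.0], [283.0, 288.0]]
flat on mid side 11.1
flat on mid scene 25.1
timer side 9.9
timer scene 26.0
bottle side 8.4
bottle scene 19.8
pot side 10.6
pot scene 42.5
t 33.7 move mm [0.6, -0.4, -180.3] turn [-0.03, -0.09, 0.11] Fw [ 0.6 -0.2 -0. ] w 0.0856 j [-42.0, 27.0, 95.0, -0.0, 58.0, 54.0] z [0.0, 0.0, -100.0]<stdin>:7: SyntaxWarning: "is not" with 'str' literal. Did you mean "!="?
```

Run:
```python
from h import *
o=np.load('i6.npz');o8=np.load('i8.npz');N={'side':cv2.imread('pics/si11.png')[:,:,::-1],'scene':cv2.imread('pics/sc11.png')[:,:,::-1]}
for nm,P,ref in (('flat on mid',[.545,.265,.1],o8),('timer',[.435,.122,.018],o),('bottle',[.682,.102,.08],o),('pot',[.65,-.215,.09],o)):
    for cam in('side','scene'):
        x,y=proj(cam,P)[0].astype(int);t=np.ascontiguousarray(ref[cam][y-13:y+13,x-13:x+13]);w=np.ascontiguousarray(N[cam][y-25:y+25,x-25:x+25])
        r=cv2.matchTemplate(w,t,cv2.TM_CCOEFF_NORMED);_,v,_,l=cv2.minMaxLoc(r);print(nm,cam,round(v,2),'shift',np.array(l)-12)
```

```text
flat on mid side 1.0 shift [0 0]
flat on mid scene 0.99 shift [0 0]
timer side 0.18 shift [ 6 -5]
timer scene 1.0 shift [0 0]
bottle side 1.0 shift [0 0]
bottle scene 1.0 shift [0 0]
pot side 0.96 shift [0 0]
pot scene 0.59 shift [0 1]
```

```bash
python3 -c "
from workcell import manip
print(manip.hand_in(), manip.sense()['time_s'])"
```

```text
the job is handed in; nothing more can be done
the job is handed in; nothing more can be done
```

I've handed the job in at about 34 s of the 72 s allowed, with all three cartons placed and released. The hand-in gave no verdict.

**What I did**
- I set the flat carton aside on the bench between the stands and let go of it.
- I laid the middle carton on the left, empty stand, about 5 mm from its stop, and restacked the flat carton on top of it.
- I stood the tall carton upright near the centre of the tray. The arm finished open, about 12 cm above it.

**What the last checks showed**
- **Stacked pair:** the last picture I viewed showed the flat carton sitting squarely on the middle one. Matching later images against it gave no shift.
- **Tall carton:** its top is within about 2–4 pixels of the expected upright position in the scene camera. It touched down at the height expected for the tray floor.
- **Bystanders:** the bottle shows no shift in either view. The timer and the pot each show none in one view.

**Weak or unconfirmed**
- The timer could not be compared in the side view (match 0.18, probably hidden by the arm). The pot matched poorly in the scene view (0.59, within 1 pixel).
- The wrist camera showed the cartons about 6% narrower than expected in the pictures taken above the flat and middle cartons. The tall carton's top was also off by 4–8 pixels there in the final check.
- The tall carton brushed the stop with about 8 N as it was lifted, and was pressed onto the tray with about 29 N before release. I backed off before opening the fingers.

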